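# Fold the keepers over the tweezers in an instrument tray

### The job

Secure the four tweezers in the instrument tray for washing: run a fingertip lightly along the row of hinged keepers on the tray's front bar, starting at the end away from the wide empty slot, so that the four narrow keepers fold over one after the other and each is left lying flat across its tweezers. Stop before the wide keeper: its slot waits for the needle holder, so leave it standing open. Do not pick anything up, do not press hard, and leave the tweezers and everything round the tray where they are.

Things in the scene. Friction and masses are not known exactly. Their poses are not given: they have to be found in the camera images.
- rack: low perforated steel tray, 150 (x) x 284 (y) mm, walls 12 mm high, firm on the table. Origin: centre of its underside; z up, +y along the row towards the wide empty slot. Two white notched bars run along y, tops 26 mm above the table: front bar at x = -30 mm, 24 wide, with the keepers; rear bar at x = +40. Notches: narrow (24 mm) at y = -104, -60, -16, +28, wide (44 mm, empty) at y = +94 mm.
- row_start (a point): point on the tray above the hinge of the first narrow keeper (keeper_1), in the middle of the front bar, 30 mm above the table, at the height of the top faces of folded keepers; axes as the tray's
- row_end (a point): point on the tray where the free end of the last narrow keeper (keeper_4) lies when folded, same line along the bar and same height (30 mm); axes as the tray's
- keeper_1 (a joint): hinge angle (rad) of narrow keeper 1, a flat steel strap 14 mm wide, 35 long from its hinge axis (along the tray's x, at tray y = -121 mm, 27 mm above the table). 0 = flat across the notch towards +y, on its stop, top face and 6 mm hinge barrel 30 mm above the table; 1.57 = upright, reaching 62 mm; more leans to -y. Stays where left: 0.015 N m friction, no spring
- keeper_2 (a joint): hinge angle (rad) of narrow keeper 2, a flat steel strap 14 mm wide, 35 long from its hinge axis (along the tray's x, at tray y = -77 mm, 27 mm above the table). 0 = flat across the notch towards +y, on its stop, top face and 6 mm hinge barrel 30 mm above the table; 1.57 = upright, reaching 62 mm; more leans to -y. Stays where left: 0.015 N m friction, no spring
- keeper_3 (a joint): hinge angle (rad) of narrow keeper 3, a flat steel strap 14 mm wide, 35 long from its hinge axis (along the tray's x, at tray y = -33 mm, 27 mm above the table). 0 = flat across the notch towards +y, on its stop, top face and 6 mm hinge barrel 30 mm above the table; 1.57 = upright, reaching 62 mm; more leans to -y. Stays where left: 0.015 N m friction, no spring
- keeper_4 (a joint): hinge angle (rad) of narrow keeper 4, a flat steel strap 14 mm wide, 35 long from its hinge axis (along the tray's x, at tray y = 11 mm, 27 mm above the table). 0 = flat across the notch towards +y, on its stop, top face and 6 mm hinge barrel 30 mm above the table; 1.57 = upright, reaching 62 mm; more leans to -y. Stays where left: 0.015 N m friction, no spring
- keeper_wide (a joint): hinge angle (rad) of the wide keeper, a strap 18 mm wide, 55 long, hinge at tray y = +67 mm, 27 mm above the table, 21 mm past the end of folded keeper 4: 0 = flat, 1.57 = upright (reaches 82 mm). Stays where left (0.03 N m friction). Starts standing, leaning a little towards +y, and shall stay so
- tweezers_a: steel tweezers, 140 x 19 x 8 mm, lying loose along the tray's x in one of the four narrow notches (which one varies), underside 16 mm above the table; origin: centre of the underside, x along its length
- tweezers_b: steel tweezers, 120 x 19 x 8 mm, lying loose along the tray's x in one of the four narrow notches (which one varies), underside 16 mm above the table; origin: centre of the underside, x along its length
- tweezers_c: steel tweezers, 140 x 19 x 8 mm, lying loose along the tray's x in one of the four narrow notches (which one varies), underside 16 mm above the table; origin: centre of the underside, x along its length
- tweezers_d: steel tweezers, 120 x 19 x 8 mm, lying loose along the tray's x in one of the four narrow notches (which one varies), underside 16 mm above the table; origin: centre of the underside, x along its length
- syringe: clear syringe lying on the table right of the tray, 26 x 134 x 17 mm; a loose bystander; origin: centre of its underside
- cassette: closed perforated steel cassette on the table at the right, 86 x 171 x 29 mm; a loose bystander; origin: centre of its underside
- needle_holder: ring-handled steel needle holder lying on the table behind the tray at its left, between the big bath and the tank, 165 x 67 x 6 mm; not needed here; origin: centre of its underside

How it is judged:
On the way, in this order (a step that is already met when the one before it is completed fails the run):
1. narrow keeper 1 is folded over (under 0.6 rad) (value of joint keeper_1 below 0.6 rad), for 0.05 s.
2. narrow keeper 2 is folded over (under 0.6 rad) (value of joint keeper_2 below 0.6 rad), for 0.05 s.
3. narrow keeper 3 is folded over (under 0.6 rad) (value of joint keeper_3 below 0.6 rad), for 0.05 s.
4. narrow keeper 4 is folded over (under 0.6 rad) (value of joint keeper_4 below 0.6 rad), for 0.05 s.
At the end, for the whole second after the job is handed in: All four narrow keepers lie flat (hinge under 0.12 rad, free end within about 4 mm of the stop), the wide keeper still stands open (1.1 to 1.75 rad), every tweezers is within 10 mm and every bystander within 15 mm of where it began (value of joint each of keeper_1, keeper_2, keeper_3, keeper_4 below 0.12 rad and value of joint keeper_wide between 1.1 and 1.75 rad and distance of each of tweezers_a, tweezers_b, tweezers_c, tweezers_d from where it was at the start of the episode below 0.01 m and distance of each of syringe, cassette from where it was at the start of the episode below 0.015 m); the robot touches nothing.
It fails at once if the wide keeper is pushed over (value of joint keeper_wide below 1.1 rad or value of joint keeper_wide above 1.75 rad).
It fails at once if the fingers press on the tray or its keepers with more than 30 N (contact force between the fingers and rack above 30 N).
It fails at once if tweezers are lifted or shifted (10 mm) (distance of any of tweezers_a, tweezers_b, tweezers_c, tweezers_d from where it was at the start of the episode above 0.01 m).
It fails at once if a bystander is shifted (15 mm) (distance of any of syringe, cassette from where it was at the start of the episode above 0.015 m).
It also fails if it takes over 48 s, if anything falls off the work surface, if the arm or the gripper's body presses on something with over 40 N, if the wrist force passes 120 N, or if a joint passes its speed limit or range.

### The arm

A 6-joint arm with a two-finger parallel gripper is mounted at the origin on a cart in front of the work surface, level with it; the furniture and walls round the work are solid. World frame = base frame: x ahead of the robot, y to its left, z up, the work surface at z = 0. Lengths are in m, angles in rad, forces in N, time in s.
With the tool pointing down it reaches from about 0.3 to 0.95 m from the base axis. Payload 3.1 kg.
Tool frame: the origin (TCP) lies at the very end of the fingers, on their centre line; the grasp point (between the pads) lies arm.hold_point_z behind it (arm.hold_point_z is the distance from the TCP to the grasp point, in m); z points along the fingers, y is the line along which they close (so a half turn about z gives the same grasp; the last joint's range is limited). The gripper opens to 85 mm and grips with 20 to 120 N. Pads are 22 mm wide; open, the fingers measure 114 mm over their backs; the gripper's body (76 mm by 85 mm) begins 54 mm behind the grasp point. The pads swing forward as they close: fully open they stand 13 mm farther back than shut.
Start: joints at [1.137, 0.308, 1.634, -0, 1.2, -0.07], TCP at [0.222, 0.584, 0.231] pointing down, gripper open.
Joint ranges: [-3.06, 3.06], [-0.79, 1.96], [0.05, 2.63], [-1.19, 4.34], [0.05, 2.64], [-2.94, 2.94]. Speed limits (rad/s): [2.79, 2.79, 3.14, 3.14, 3.14, 3.14].

### API

Orientations are given as a rotation vector (axis times angle).
In Python, from cell import arm, imaging, workorder gives the robot as it stands (arm), with the cameras (imaging) and the job (workorder). Calls block until the motion is done:
- arm.goto(position, orientation): joint-space move of the TCP to a pose.
- arm.movel(position, attitude=None, speed=0.15, until_force=None): straight line of the TCP; attitude=None keeps the orientation; speed is the mean speed in m/s. With until_force (N) it stops when the force on the tool has changed by that much, and returns True; else False.
- arm.move_joints(angles): joint-space move.
- arm.open_gripper() and arm.close_gripper(strength=None): open the fingers fully, or close them until they stop; strength is the grip in N (None keeps the last).
- arm.wait(seconds).
- arm.inverse_kinematics(position, orientation): joint angles nearest the present ones, or None.
- imaging.grab_frame(name): name is "scene" or "top" or "wrist"; returns a dict with "image" (420x560x3 uint8, blue, green, red), "K" (3x3 intrinsics, pixels), "eye" and "attitude" of the camera in the world. Camera axes: x right, y up, looking along -z (the intrinsics and any distortion apply to the point x, -y, -z); pixel columns grow to the right and rows downward; lengths in m; the calibration is good to about 2 mm. A picture is of the moment at which its call begins. There is no depth.
A pose or a line that the arm cannot do raises arm.IKError and nothing moves.
- workorder.hand_in(): hands the job in; it is judged then, once.
Readings, each from a call of its own:
- arm.current_clock(): time.
- arm.current_joint_positions(): joint angles.
- arm.current_joint_vel(): joint speeds.
- arm.current_effort(): joint torques, N m.
- arm.current_tcp_pos(): TCP position.
- arm.current_tool_rot(): TCP orientation.
- arm.current_force(): force on the tool from outside, world axes, zero at the start.
- arm.current_torque(): the same for the moment, N m.
- arm.current_grip_width(): finger opening in m.
- arm.current_grasp_force(): force on a finger pad.
Only numpy, scipy, OpenCV 4.12 (cv2) and the standard library are available. Lean on these libraries where they do the work, as an engineer would, in place of code of your own. Each camera call takes 0.05 s, during which the arm holds its last target. There are 200 camera calls.

## Working session

There is one attempt and no reset: what is moved stays moved. The work goes in short steps, each a Python script; the robot and the scene stay as the last script left them, time stands still between calls to the robot, and variables do not carry over. Pictures are saved under pics/ and viewed, at most 10 in all, crops included, and the job is handed in when it is done.

```bash
mkdir -p pics
python3 - <<'E'
from cell import arm, imaging, workorder
import cv2,numpy as np,pickle
d={}
for n in ("scene","top"):
    f=imaging.grab_frame(n); d[n]=f; cv2.imwrite(f"pics/{n}0.png",f["image"]); print(n,f["K"],f["eye"],f["attitude"],[k for k in f])
pickle.dump(d,open("f.pkl","wb"))
print(arm.current_clock(),arm.hold_point_z,arm.current_tool_rot())
E
```

```text
scene [[411.45037576   0.         278.2367656 ]
 [  0.         411.45037576 213.75337578]
 [  0.           0.           1.        ]] [0.21762297 0.53993299 0.58824265] [ 0.2909807  -1.17974576 -2.43264467] ['image', 'K', 'eye', 'attitude']
top [[413.57626113   0.         278.17532112]
 [  0.         413.57626113 206.55616433]
 [  0.           0.           1.        ]] [ 0.43239327 -0.08966726  0.93397378] [ 0.08154144 -0.07087987 -1.57082438] ['image', 'K', 'eye', 'attitude']
0.1 0.0187 [-0.56824608 -3.08925739  0.00318272]
```

View pics/top0.png

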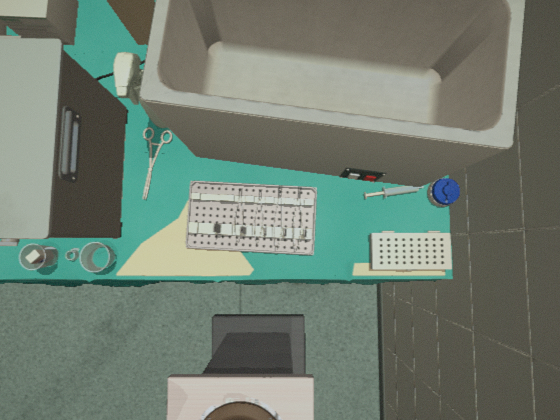

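View pics/scene0.png

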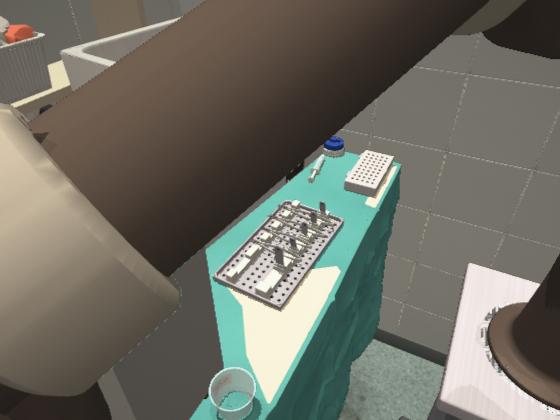

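The top view shows the tray at about (188–316, 182–254), with the wide slot on the left (+y). The keepers stand on the lower bar at row ~230. The scene view shows them standing up. Next I measure the tray.

```bash
cat > h.py <<'E'
import numpy as np,cv2
from scipy.spatial.transform import Rotation as R
def ray(f,uv,z):
    K=f["K"];u=np.atleast_2d(uv).astype(float)
    d=np.c_[(u[:,0]-K[0,2])/K[0,0],-(u[:,1]-K[1,2])/K[1,1],-np.ones(len(u))]
    w=R.from_rotvec(f["attitude"]).apply(d); e=np.array(f["eye"])
    return e+w*((z-e[2])/w[:,2])[:,None]
def proj(f,P):
    c=R.from_rotvec(f["attitude"]).inv().apply(np.atleast_2d(P)-f["eye"]);K=f["K"]
    return np.c_[K[0,2]-K[0,0]*c[:,0]/c[:,2],K[1,2]+K[1,1]*c[:,1]/c[:,2]]
E
python3 - <<'E'
import pickle
from h import *
f=pickle.load(open("f.pkl","rb"))["top"]; im=f["image"]
hsv=cv2.cvtColor(im,cv2.COLOR_BGR2HSV)
m=(hsv[...,1]<70).astype(np.uint8)*255
roi=np.zeros_like(m); roi[174:262,178:328]=m[174:262,178:328]
roi=cv2.morphologyEx(roi,cv2.MORPH_CLOSE,np.ones((5,5)))
c=max(cv2.findContours(roi,0,cv2.CHAIN_APPROX_NONE)[0],key=cv2.contourArea)
r=cv2.minAreaRect(c);b=cv2.boxPoints(r);print(r,b)
P=ray(f,b,0.012);print(P.round(4),P.mean(0))
E_=[np.linalg.norm(P[i]-P[(i+1)%4]) for i in range(4)];print(E_)
x0,y0=170,165
v=cv2.resize(im[y0:y0+105,x0:x0+160],None,fx=5,fy=5,interpolation=cv2.INTER_CUBIC)
cv2.polylines(v,[((b-[x0,y0]+.5)*5).astype(int)],True,(0,0,255),1)
cv2.imwrite("pics/crop1.png",v)
E
```

```text
((247.0, 221.0), (80.0, 138.0), 90.0) [[178. 181.]
 [316. 181.]
 [316. 261.]
 [178. 261.]]
[[ 0.5805  0.1426  0.012 ]
 [ 0.5798 -0.1687  0.012 ]
 [ 0.4011 -0.1669  0.012 ]
 [ 0.4013  0.1386  0.012 ]] [ 0.49068107 -0.01360748  0.012     ]
[np.float64(0.3113028915727029), np.float64(0.17872761098907838), np.float64(0.30551029051461864), np.float64(0.17918189925488656)]
```

View pics/crop1.png

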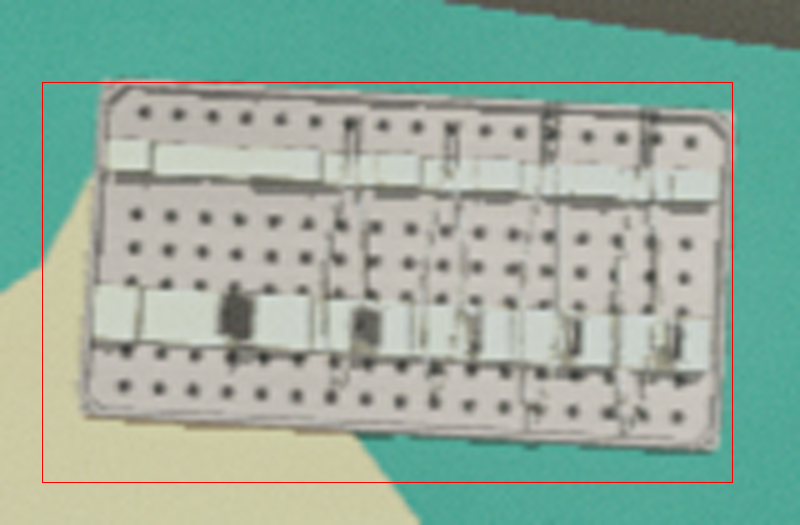

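The crop shows the tray corners near crop pixels (103,80), (733,112), (717,450) and (82,415). The yellow paper leaked into the mask, so I tighten it and check against the bars too.

```bash
cat > pose.py <<'E'
import pickle
from h import *
f=pickle.load(open("f.pkl","rb"))["top"]; im=f["image"]
b,g,r=[im[...,i].astype(int) for i in range(3)]
m=((r-g<22)&(r-b<26)&(r-g>-3)).astype(np.uint8)*255
roi=np.zeros_like(m); roi[178:258,183:320]=m[178:258,183:320]
roi=cv2.morphologyEx(roi,cv2.MORPH_CLOSE,np.ones((3,3)))
c=max(cv2.findContours(roi,0,cv2.CHAIN_APPROX_NONE)[0],key=cv2.contourArea)
P=ray(f,c[:,0,:],0.012)[:,:2]
q=cv2.minAreaRect((P*1000).astype(np.float32)); bx=cv2.boxPoints(q)/1000
print(q)
ctr=np.array(q[0])/1000
l=bx[np.argsort(bx[:,1])]; d=(l[2]+l[3]-l[0]-l[1]); yaw=np.arctan2(-d[0],d[1]); print(ctr,yaw)
# bars: white
w=((g>=r+2)&(g-b<20)&(g>205)).astype(np.uint8)*255
ww=np.zeros_like(w); ww[190:245,185:316]=w[190:245,185:316]
Y=np.array([np.cos(yaw),np.sin(yaw)]);X=Y.copy();Yv=np.array([-np.sin(yaw),np.cos(yaw)])
v,u=np.nonzero(ww);Q=ray(f,np.c_[u,v],0.026)[:,:2]-ctr
lx=Q@X;ly=Q@Yv
print("bar hist",np.histogram(lx,bins=np.arange(-.06,.07,.005)))
print("ly range",np.percentile(ly,[.5,99.5]))
T=lambda p:np.r_[ctr+X*p[0]+Yv*p[1],p[2]]
x0,y0=170,165
vv=cv2.resize(im[y0:y0+105,x0:x0+160],None,fx=5,fy=5,interpolation=cv2.INTER_CUBIC)
def dr(pts,col):
    p=((proj(f,np.array([T(t) for t in pts]))-[x0,y0]+.5)*5).astype(int); cv2.polylines(vv,[p],True,col,1)
dr([(-.075,-.142,.012),(.075,-.142,.012),(.075,.142,.012),(-.075,.142,.012)],(0,0,255))
dr([(-.042,-.139,.026),(-.018,-.139,.026),(-.018,.139,.026),(-.042,.139,.026)],(255,0,0))
for y in (-.104,-.06,-.016,.028): dr([(-.042,y-.012,.026),(-.018,y-.012,.026),(-.018,y+.012,.026),(-.042,y+.012,.026)],(0,160,0))
for y in (-.121,-.077,-.033,.011): dr([(-.037,y,.027),(-.023,y,.027),(-.023,y,.062),(-.037,y,.062)],(255,0,255))
cv2.imwrite("pics/crop2.png",vv)
E
python3 pose.py
```

```text
((498.4440002441406, -21.797821044921875), (285.10223388671875, 151.39317321777344), 86.7664794921875)
[ 0.498444   -0.02179782] -0.05643587
bar hist (array([  0,   0,   0,  18, 139, 139, 137, 136,  34,   0,   0,   0,   0,
         0,   0,   0,   0,   0,  41, 216, 179,  43,   0,   0,   0]), array([-6.00000000e-02, -5.50000000e-02, -5.00000000e-02, -4.50000000e-02,
       -4.00000000e-02, -3.50000000e-02, -3.00000000e-02, -2.50000000e-02,
       -2.00000000e-02, -1.50000000e-02, -1.00000000e-02, -5.00000000e-03,
       -2.77555756e-17,  5.00000000e-03,  1.00000000e-02,  1.50000000e-02,
        2.00000000e-02,  2.50000000e-02,  3.00000000e-02,  3.50000000e-02,
        4.00000000e-02,  4.50000000e-02,  5.00000000e-02,  5.50000000e-02,
        6.00000000e-02,  6.50000000e-02]))
ly range [-0.13372191  0.13247147]
```

View pics/crop2.png

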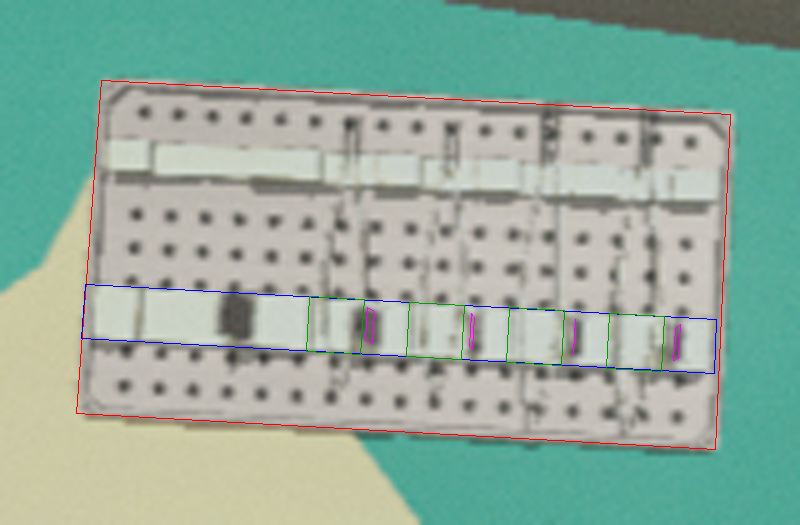

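The overlay fits: the measured tray is 285 x 151 mm against 284 x 150, and the bar sits at x = -30 and the notches in place. Yaw is -0.056, centre (0.498, -0.022). I'll retract the arm clear of the left cabinet, swing round, and set up before keeper 1.

```bash
cat >> h.py <<'E'
C=np.array([.4984,-.0218]);yaw=-.0564
X=np.array([np.cos(yaw),np.sin(yaw)]);Y=np.array([-X[1],X[0]])
def T(x,y,z): return np.r_[C+X*x+Y*y,z]
def rot(s):
    z=np.array([0,0,-1.]);x=s*np.r_[Y,0];return R.from_matrix(np.c_[x,np.cross(z,x),z]).as_rotvec()
E
python3 - <<'E'
from cell import arm, imaging, workorder
from h import *
arm.close_gripper(20)
arm.movel([.14,.36,.27],speed=.3)
best=min((s for s in(1,-1) if arm.inverse_kinematics(T(-.03,-.165,.12),rot(s)) is not None),key=lambda s:np.abs(arm.inverse_kinematics(T(-.03,-.165,.12),rot(s))[5]))
open("s.txt","w").write(str(best)); o=rot(best)
arm.goto([.39,-.17,.24],o); print(best,arm.current_joint_positions())
arm.movel(T(-.03,-.165,.10),speed=.2)
print(arm.current_tcp_pos(),T(-.03,-.165,.10),arm.current_force(),arm.current_grip_width(),arm.current_clock())
for n in("top","wrist"):
    cv2.imwrite(f"pics/{n}1.png",imaging.grab_frame(n)["image"])
t,w=cv2.imread("pics/top1.png"),cv2.imread("pics/wrist1.png")
t=cv2.resize(t[140:280,160:346],(400,300));cv2.imwrite("pics/both1.png",np.hstack([t,cv2.resize(w,(400,300))]))
E
```

```text
1 [-5.12164669e-01 -1.00815864e-01  2.06713189e+00  3.99574175e-04
  1.17555739e+00 -4.57093328e-01]
[ 0.45945671 -0.18473319  0.10054708] [ 0.45914663 -0.18484654  0.1       ] [-0.18990005 -0.25087802 -0.04286157] -8.354200257124783e-05 4.8667
```

View pics/both1.png

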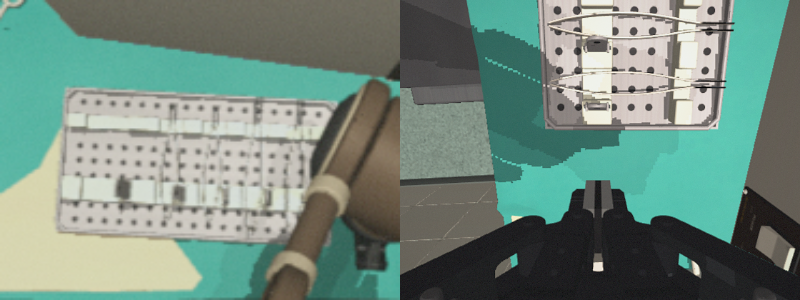

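In the wrist view the closed fingers (column ~598) line up with keepers 1 and 2 (column ~597), and the top view shows the gripper clear at the tray's right end. Now the sweep.

Run:
```python
from cell import arm, imaging, workorder
from h import *
print(arm.movel(T(-.03,-.165,.0325),speed=.1,until_force=8),arm.current_tcp_pos()[2])
for y in (-.125,-.08,-.036,.008,.034):
    r=arm.movel(T(-.03,y,.0325),speed=.05,until_force=12)
    p=arm.current_tcp_pos(); print(r,p.round(4) if hasattr(p,'round') else p,np.round(arm.current_force(),2),arm.current_clock())
    if r: break
cv2.imwrite("pics/w2.png",imaging.grab_frame("wrist")["image"])
```

```text
False 0.03287698048017095
False [ 0.4616 -0.1447  0.0326] [0.17 0.28 0.64] 6.7417
False [ 0.4639 -0.0997  0.0324] [-0.44  0.15  0.05] 7.7917
False [ 0.4664 -0.0558  0.0324] [-0.58  0.75 -0.28] 8.825
False [ 0.4689 -0.0119  0.0325] [ 0.37  0.88 -0.63] 9.8583
False [0.4702 0.0142 0.0324] [ 0.6  -1.23 -0.13] 10.525
```

View pics/w2.png

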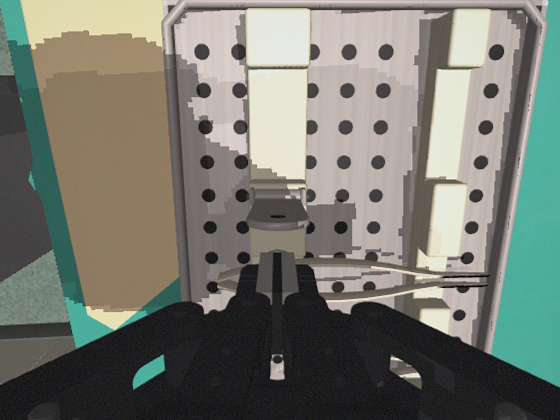

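The fingers sit over keeper 4's end and the wide keeper (around (277,212)) still stands clear ahead. All four should now be at about 0.07 rad. I'll pat each one down lightly, then retreat and check.

Run:
```python
from cell import arm, imaging, workorder
from h import *
for h in (.011,-.033,-.077,-.121):
    y=h+.022
    arm.movel(T(-.03,y,.045),speed=.15)
    r=arm.movel(T(-.03,y,.0298),speed=.02,until_force=2.5)
    print(r,round(arm.current_tcp_pos()[2],4),np.round(arm.current_force(),1),arm.current_clock())
arm.movel(T(-.03,-.099,.12),speed=.15)
w=imaging.grab_frame("wrist")["image"]
arm.movel([.40,-.17,.24],speed=.25)
f=imaging.grab_frame("top");t=f["image"]; s=imaging.grab_frame("scene")["image"]
cv2.imwrite("pics/end.png",np.vstack([np.hstack([cv2.resize(t[165:270,170:330],(400,300)),cv2.resize(w,(400,300))]),np.hstack([cv2.resize(s[180:330,200:400],(400,300)),cv2.resize(t,(400,300))])]))
print(arm.current_clock())
```

```text
True 0.03 [-0.8  0.8  4.9] 11.5417
True 0.03 [-0.2 -0.1  4.7] 12.725
True 0.03 [ 0.4 -0.9  4.6] 13.9167
True 0.03 [-0.   0.6  4.5] 15.1083
16.7333
```

View pics/end.png

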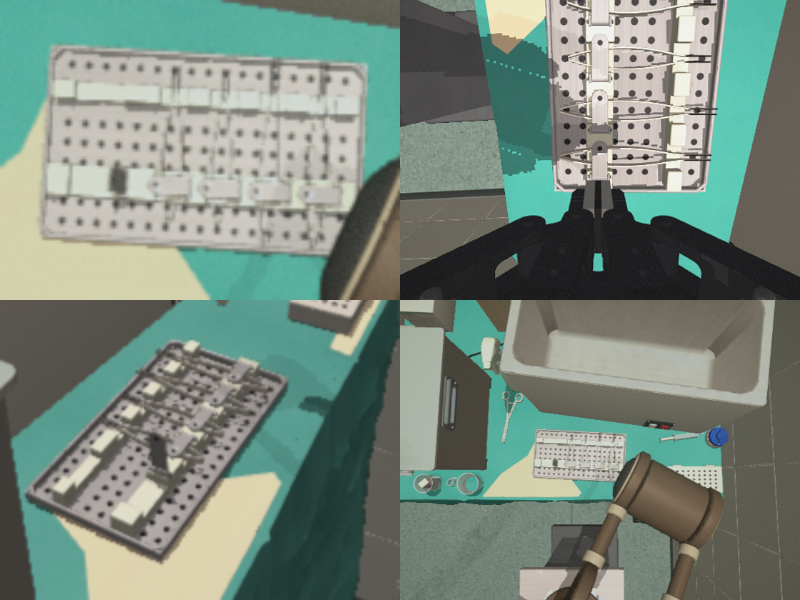

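All four narrow keepers lie flat: contact came at z = 0.030, the folded height. The wide keeper still stands at (118,178) in the top crop, and the bystanders are where they were.

```bash
python3 -c "
from cell import arm, imaging, workorder
print(workorder.hand_in())"
```

```text
the job is handed in; nothing more can be done
None
```

The job is handed in: the four narrow keepers are folded flat in order over their tweezers, the wide keeper still stands open, and nothing else visibly moved, though no verdict came back on hand-in.

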